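Hold the recipe stand's spring clip open round the card

TASK

Fit the red spring clip onto the recipe stand: slip its ring over the steel pin at the top of the post, down until the ring sits on the wooden shoulder, with the clip's handles squeezed so that its jaws go down one on each side of the recipe card. Finish while still holding the clip like that - handles squeezed, jaws gaping round the side edge of the card next to the post and touching neither face of it - because I am about to slip a second card in next to the first. Do not press hard on the card, and leave the lemon, the garlic, the mug, the tin and the egg timer where they are.

Things in the scene. Friction and masses are not known exactly. Their poses are not given: they have to be found in the camera images.
- clip: Red plastic spring clip with a steel ring in its middle, lying flat on the chopping board (its top is 22 mm above the worktop); 20 mm high all over, about 70 g. Origin: centre of the ring's underside. z up along the ring's axis, x towards the jaws. Two mirror-image arms turn about the ring's axis: handles end 56 mm behind it, jaws 53 mm ahead of it. Squeezing the handles opens the jaws.
- clip_eye (a point): centre of the underside of the clip's ring (the clip's origin). Ring: outside diameter 22 mm, bore 13 mm, 20 mm high
- clip_grip (a point): where to squeeze: midway between the handles, 40 mm behind the ring's axis, 10 mm above the underside; close along the clip's y. At rest the handles spread like a V, 32 degrees between them, 54 mm over the outsides here, 60 mm at the tail. At the stop their flat outer faces are parallel, 30 mm apart. The spring takes about 4 N here to begin and 8 N at the stop; let go and it springs shut.
- clip_jaws (a point): point midway between the clip's jaws, 43 mm ahead of the ring's axis and 10 mm above the clip's underside
- clip_left (a joint): how far the arm on the clip's +y side is turned open: 0 rad jaws shut, 0.28 rad fully squeezed (jaw tips then about 30 mm apart, and 20 mm between the jaws 34 mm ahead of the ring's axis)
- clip_right (a joint): the same for the arm on the -y side; the two arms always turn equally
- stand: Recipe stand, fixed: wooden foot 70 (x) by 206 (y) by 29 mm holding an upright card in a groove along y, and a turned wooden post at y = -82 mm. Origin: underside of the foot (which reaches from y = -101 to +105 mm). z up, x square to the card (printed face looks to -x), y along the card away from the post. The clip must come with its jaws pointing to the stand's +y, handles away from the card.
- post_shoulder (a point): centre of the post's flat round shoulder (21 mm across), 95 mm above the worktop, on which the clip's ring comes to sit. A steel pin 9 mm in diameter stands up from it
- post_tip (a point): top centre of the steel pin, 40 mm above the shoulder, 135 mm above the worktop; the last 7 mm taper to 4 mm
- card: Stiff laminated recipe card, 3 mm thick (x), 148 mm wide (y), 108 mm high, fixed upright in the stand's groove; its axes are parallel to the stand's. Origin: middle of its lower edge, 16 mm above the worktop; its top edge is 124 mm above the worktop.
- card_corner (a point): upper corner of the card on the post's side: its side edge is 34 mm from the post's axis, its top edge 29 mm above the shoulder
- lemon: lemon on the chopping board, 83 x 58 x 58 mm, to be left alone
- garlic: garlic bulb on the chopping board, 60 mm, to be left alone
- mug: orange mug, 81 mm across, 101 mm high, to be left alone
- tin_1: small green tin, 57 mm across, 72 mm high, to be left alone
- egg_timer: red and white kitchen timer, 65 mm across, 52 mm high, to be left alone

How it is judged:
By the outcome, as a careful person would: the job done as asked, in the order asked, and still so for the second after the job is handed in, while the arm keeps its last pose, push and grip.
It also fails if it takes over 45 s, if anything falls off the work surface, if the arm or the gripper's body presses on something with over 40 N, if the wrist force passes 120 N, or if a joint passes its speed limit or range.

ROBOT

A 7-joint arm with a two-finger parallel gripper is mounted at the origin on a cart in front of the work surface, level with it; the furniture and walls round the work are solid. World frame = base frame: x ahead of the robot, y to its left, z up, the work surface at z = 0. Lengths are in m, angles in rad, forces in N, time in s.
With the tool pointing down it reaches from about 0.35 to 0.9 m from the base axis. Payload 19.9 kg.
Tool frame: the origin (TCP) lies at the very end of the fingers, on their centre line; the grasp point (between the pads) lies 19 mm behind it; z points along the fingers, y is the line along which they close (so a half turn about z gives the same grasp; the last joint's range is limited). The gripper opens to 94 mm and grips with 3 to 60 N. Pads are 16 mm wide; open, the fingers measure 119 mm over their backs; the gripper's body (75 mm by 177 mm) begins 78 mm behind the grasp point.
Start: joints at [1.145, 0.417, -0.01, 1.614, 0.005, 1.111, -0.053], TCP at [0.234, -0.58, 0.205] pointing down, gripper open.
Joint ranges: [-2.81, 2.81], [-0.39, 2.02], [-1.27, 1.25], [0.06, 2.57], [-1.19, 4.33], [0.19, 2], [-2.82, 2.82]. Speed limits (rad/s): [1.89, 1.89, 2.39, 2.39, 3.01, 3.01, 3.01].

INTERFACE

Orientations are given as a 3x3 rotation matrix whose columns are the frame's x, y, z axes.
In Python, from station import sensors, cams, env gives the robot as it stands. The module is installed in compiled form; this text tells all that it offers.
- The arm moves only by the tool servo_tool, never from a script. Its argument "motion" is a list of rows, each a list of 7 numbers: the opening, from 0 (shut) to 1 (fully open), then the shift along the tool's x, y, z normalised to -1 to 1, where 1 is 0.025 m, then the turn, a rotation vector about the tool's x, y, z normalised to -1 to 1, where 1 is 60 degrees. In form: [[gripper, x, y, z, wx, wy, wz], ...]. A call has 1 to 12 rows; each row shifts and turns the commanded pose from where the row before left it, along the tool's axes as they then stand; what a row does not reach is not made up. A row lasts 1/12 s, in which the tool goes at most 41.7 mm and 7.16 degrees, less where a joint would pass 70% of its speed; a pose out of reach is approached as far as the arm can. A call with a number of a shift or a turn outside -1 to 1 is refused whole. A call with a gripper value outside its range is refused whole. The fingers move at their own pace and stop on an object; "squeeze" is the grip in N (left out, the last holds). Time passes only in rows, so rows that do not move let the fingers close. It gives the time, the measured TCP pose, the force, the opening and the grip force at its end, in the units of the state.
- sensors.observe(): the state, without advancing time (a new reading comes with each control period).
- cams.snapshot(name): name is "scene" or "top" or "wrist"; returns (picture, depth): 480x640x3 uint8, red, green, blue; 480x640 float32, m along the optical axis (not along the pixel's ray), 0 where there is no reading.
- cams.camera_info(name): a dict with "vertical_fov" (degrees; the focal length in pixels is half the picture's height over the tangent of half this angle, whatever the lens; pixels are square), "cx", "cy" (the principal point, pixels), "rvec" (rotation vector, rad) and "tvec" (3), from world to camera coordinates, as OpenCV has them. Camera axes: x right, y down, z forward; pixel columns grow to the right and rows downward; lengths in m; the calibration is good to about 2 mm. A picture is of the moment at which its call begins: read the wrist's pose just before it. camera_info takes no time and is no camera call; for the wrist camera it gives the pose at the moment of the call.
- env.finish_job(): hands the job in; it is judged then, once.
The state is a dict: "t": time; "joint_positions": joint angles; "qd": joint speeds; "tau": joint torques, N m; "position": TCP position; "tcp_rot": TCP orientation; "force": force on the tool from outside, world axes, zero at the start; "ft_torque": the same for the moment, N m; "width": finger opening in m; "gripper_force": force on a finger pad.
Only numpy, scipy, OpenCV 4.12 (cv2) and the standard library are available. Lean on these libraries where they do the work, as an engineer would, in place of code of your own. Each camera call takes 0.05 s, during which the arm holds its last target. There are 200 camera calls.

## Working session

There is one attempt and no reset: what is moved stays moved. The work goes in short steps, Python scripts to look and compute and a tool call to move; the robot and the scene stay as the last step left them, time stands still between calls to the robot, and variables do not carry over. Pictures are saved under pics/ and viewed, at most 13 in all, crops included, and the job is handed in when it is done.

Besides the shell and the picture viewer there is one more tool, called by a JSON object that holds its "op" and its "data", one argument or row to a line. servo_tool: Moves the arm, as the interface text tells. Its arguments: {"type":"object","properties":{"motion":{"type":"array"},"squeeze":{"type":"number"}},"required":["motion"]}

```bash
mkdir -p pics
cat > h.py <<'E'
import numpy as np, cv2
from station import sensors, cams, env
def cam(n):
    i=cams.camera_info(n); f=240/np.tan(np.radians(i['vertical_fov'])/2)
    R=cv2.Rodrigues(np.array(i['rvec'],float))[0]; return f,i['cx'],i['cy'],R,np.array(i['tvec'],float)
def cloud(d,c):
    f,cx,cy,R,t=c; v,u=np.mgrid[:480,:640]
    P=np.stack([(u-cx)/f*d,(v-cy)/f*d,d],-1); return (P-t)@R
def atz(u,v,z,c):
    f,cx,cy,R,t=c; r=R.T@np.array([(u-cx)/f,(v-cy)/f,1]); o=-R.T@t; return o+r*(z-o[2])/r[2]
def proj(p,c):
    f,cx,cy,R,t=c; q=R@np.array(p)+t; return f*q[0]/q[2]+cx,f*q[1]/q[2]+cy
E
python3 - <<'E'
from h import *
for n in("scene","top","wrist"):
    c=cam(n);p,d=cams.snapshot(n); cv2.imwrite(f'pics/{n}0.png',p[:,:,::-1]); np.savez(f'{n}0.npz',p=p,d=d)
    print(n,c[0],c[1],c[2],-c[3].T@c[4],c[3][2])
s=sensors.observe();print(s)
E
```

```text
scene 503.13412813644175 323.2264431532218 231.30506663302538 [0.01239146 0.64039448 0.84844259] [ 0.54102463 -0.50679977 -0.67115299]
top 569.9561848497904 315.74851319322204 240.3367318562084 [0.31929524 0.0718295  1.36125971] [ 0.20229448 -0.01459108 -0.97921604]
wrist 410.9800086650198 325.4776990864441 240.19287298714409 [ 0.30317753 -0.55211478  0.383465  ] [-0.23693836 -0.09440555 -0.96692699]
{'t': 0.15, 'joint_positions': array([ 1.14548243,  0.41782536, -0.01031139,  1.61401333,  0.00469772,
        1.11070085, -0.05299057]), 'qd': array([ 0.00085853, -0.00220943,  0.00057769, -0.00407392, -0.00089216,
       -0.00109313, -0.00033044]), 'tau': array([ 1.70256109e-03, -8.51530552e+01,  6.39132801e-01, -4.26133633e+01,
       -4.88840416e-02,  1.71217590e-02,  1.60001691e-04]), 'position': array([ 0.23392945, -0.57926732,  0.20498561]), 'tcp_rot': array([[ 9.27234358e-01,  3.74481342e-01, -4.11477713e-04],
       [ 3.74481561e-01, -9.27233993e-01,  8.26334525e-04],
       [-7.20892612e-05, -9.20296579e-04, -9.99999574e-01]]), 'force': array([-0.64774607, -0.47751643, -0.05301561]), 'ft_torque': array([-0.03453987, -0.01083287,  0.01746544]), 'gripper_force': 0.0, 'width': 0.09430260032844706}
```

View pics/top0.png

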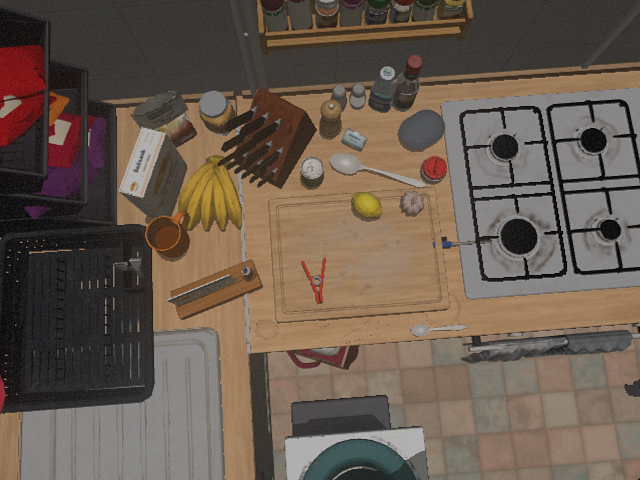

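View pics/scene0.png

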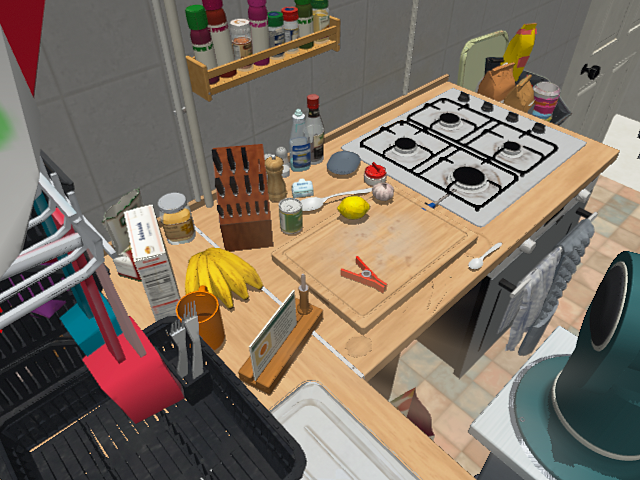

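The top view shows the clip with its handles up (303,262)/(324,260) and its jaws at (320,301). The post is near (247,271), and the card runs to about (168,302). I'll enlarge both.

Run:
```python
from h import *
z=np.load('top0.npz');p,d=z['p'],z['d'];c=cam('top');P=cloud(d,c)
a=cv2.resize(p[250:310,290:345],None,fx=9,fy=9,interpolation=cv2.INTER_CUBIC)[:540]
b=cv2.resize(p[255:325,160:270],None,fx=7,fy=7,interpolation=cv2.INTER_CUBIC)
cv2.imwrite('pics/a.png',a[:,:,::-1]);cv2.imwrite('pics/b.png',b[:,:,::-1])
# clip red mask
q=p.astype(int);m=(q[...,0]>130)&(q[...,1]<80)&(q[...,2]<80);m[:250]=0;m[310:]=0;m[:,:290]=0;m[:,345:]=0
v,u=np.nonzero(m);X=np.array([atz(i,j,.042,c)[:2] for i,j in zip(u,v)])
print('red',len(u),X.mean(0),X.min(0),X.max(0),np.median(P[m][:,2]))
# foot rectangle / heights
W=P[240:330,155:275].reshape(-1,3);
f=W[(abs(W[:,2]-.029)<.006)];r=cv2.minAreaRect(f[:,:2].astype(np.float32));print('foot',len(f),r)
k=W[W[:,2]>.085];print('card+post',len(k),k.min(0),k.max(0))
z=np.load('scene0.npz');cs=cam('scene');Q=cloud(z['d'],cs)[270:400,230:330].reshape(-1,3);
k=Q[(Q[:,2]>.06)&(Q[:,2]<.13)];np.save('sc.npy',k);print(k.min(0),k.max(0))
s=z['p'][265:395,235:330];cv2.imwrite('pics/c.png',cv2.resize(s,None,fx=4.5,fy=4.5,interpolation=cv2.INTER_CUBIC)[:,:,::-1])
```

```text
red 201 [0.49793589 0.05890421] [0.44627272 0.03372312] [0.54811982 0.09060264] 0.041230821439592565
foot 1927 ((0.5221877694129944, 0.29800844192504883), (0.2826458513736725, 0.1850268840789795), 86.26127624511719)
card+post 508 [0.31929524 0.0718295  0.08505227] [0.60587939 0.41609114 1.36125971]
[0.3972312  0.20425447 0.0600118 ] [0.53462821 0.44657697 0.12985592]
```

View pics/a.png

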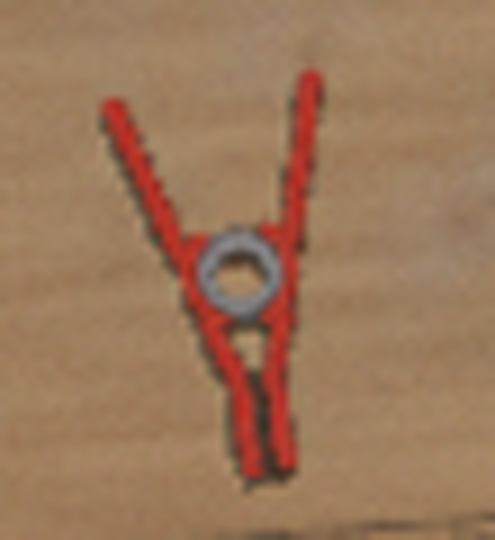

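View pics/b.png

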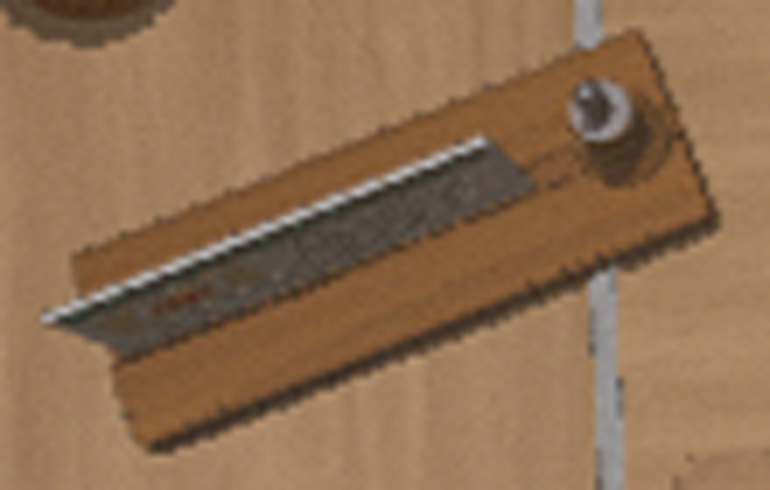

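View pics/c.png

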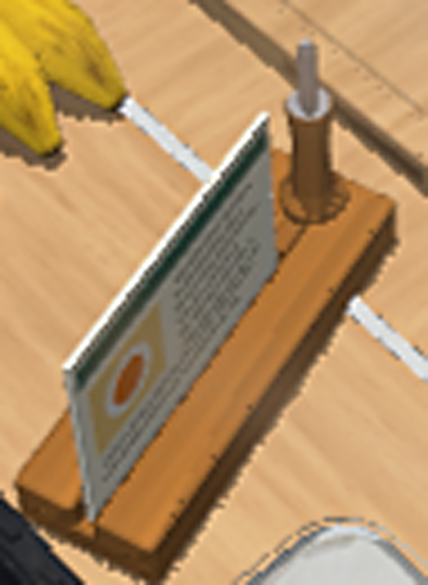

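Crop a shows the ring centre at (240,274), handle ends at (115,105)/(311,77) and jaw tips at about (271,470). Crop b shows the card top edge from (47,318) to (483,143), the shoulder at (601,110) and the pin tip at about (588,92). I'll convert these to positions.

Run:
```python
from h import *
c=cam('top');cs=cam('scene')
A=lambda x,y,z:atz((x+.5)/9-.5+290,(y+.5)/9-.5+250,z,c)[:2]
B=lambda x,y,z:atz((x+.5)/7-.5+160,(y+.5)/7-.5+255,z,c)[:2]
S=lambda x,y,z:atz((x+.5)/4.5-.5+235,(y+.5)/4.5-.5+265,z,cs)[:2]
ang=lambda v:np.degrees(np.arctan2(v[1],v[0]))
e=A(240,274,.042);h=[A(115,105,.042),A(311,77,.042)];j=A(271,470,.042);hm=(h[0]+h[1])/2
print('eye',e,'handles',np.linalg.norm(h[0]-h[1]),np.linalg.norm(hm-e),'jaw',np.linalg.norm(j-e),'angs',ang(e-hm),ang(j-hm),ang(j-e))
k0,k1=B(483,143,.124),B(47,318,.124);print('card',k0,k1,np.linalg.norm(k1-k0),ang(k1-k0))
u=(k1-k0)/np.linalg.norm(k1-k0);print('post from card',k0-.034*u,'shoulder',B(601,110,.095),'tip',B(588,92,.135))
F=[B(638,32,.029),B(715,215,.029),B(155,450,.029),B(75,255,.029)];print('foot',F,ang(F[3]-F[0]),ang(F[2]-F[1]))
fc=sum(F)/4; print('post from foot',fc-.084*u)
print('scene: tip',S(307,44,.135),'shoulder',S(308,105,.095),'card',S(265,116,.124),S(69,370,.124))
w=S(265,116,.124);w2=S(69,370,.124);print(np.linalg.norm(w2-w),ang(w2-w))
s=sensors.observe();print(s['position'])
```

```text
eye [0.49764191 0.05823889] handles 0.05164560521613728 0.048562130093901805 jaw 0.05131312957272401 angs -176.04394284378438 -175.73180226536067 -175.43639631996476
card [0.51214263 0.24960691] [0.46773524 0.3868742 ] 0.1442717004266731 107.926930234562
post from card [0.52260796 0.21725762] shoulder [0.52445067 0.21556004] tip [0.52392386 0.21476091]
foot [array([0.5608553 , 0.20919253]), array([0.49667441, 0.18671971]), array([0.43260495, 0.37634738]), array([0.4995346 , 0.40122852])] 107.7092590608308 108.66855785105315
post from foot [0.52327284 0.21345025]
scene: tip [0.52406068 0.2151167 ] shoulder [0.5249808  0.21519717] card [0.51305832 0.24886968] [0.46731568 0.38630726]
0.14484984742291201 108.40872234256958
[ 0.23392945 -0.57926732  0.20498561]
```

Both cameras agree: post at (0.5243, 0.2153), card heading 108.2°, clip eye at (0.4976, 0.0582) and clip heading 184.2°. I'll move above the grip point first.

{"op": "servo_tool", "data": {
  "motion": [
    [1, 0.87, -0.8, 0, 0, 0, 0],
    [1, 0.87, -0.8, 0, 0, 0, 0],
    [1, 0.87, -0.8, 0, 0, 0, 0],
    [1, 0.87, -0.8, 0, 0, 0, 0],
    [1, 0.87, -0.8, 0, 0, 0, 0],
    [1, 0.87, -0.8, 0, 0, 0, 0],
    [1, 0.87, -0.8, 0, 0, 0, 0],
    [1, 0.87, -0.8, 0, 0, 0, 0],
    [1, 0.87, -0.8, 0, 0, 0, 0],
    [1, 0.87, -0.8, 0, 0, 0, 0],
    [1, 0.87, -0.8, 0, 0, 0, 0],
    [1, 0.87, -0.8, 0, 0, 0, 0]
  ]
}}

```text
t: 1.15
position: [0.3864, -0.2578, 0.2054]
tcp_rot: [[0.927, 0.374, -0.0], [0.374, -0.927, -0.0], [-0.0, 0.0, -1.0]]
force: [0.9, 0.0, 0.1]
width: 0.0941
gripper_force: 0.0
```

{"op": "servo_tool", "data": {
  "motion": [
    [1, 0.87, -0.8, 0, 0, 0, 0],
    [1, 0.87, -0.8, 0, 0, 0, 0],
    [1, 0.87, -0.8, 0, 0, 0, 0],
    [1, 0.87, -0.8, 0, 0, 0, 0],
    [1, 0.87, -0.8, 0, 0, 0, 0],
    [1, 0.87, -0.8, 0, 0, 0, 0],
    [1, 0.87, -0.8, 0, 0, 0, 0],
    [1, 0.87, -0.8, 0, 0, 0, 0],
    [1, 0.87, -0.8, 0, 0, 0, 0],
    [1, 0.87, -0.8, 0, 0, 0, 0],
    [1, 0.87, -0.8, 0, 0, 0, 0],
    [1, 0.87, -0.8, 0, 0, 0, 0]
  ]
}}

```text
t: 2.15
position: [0.5386, 0.0624, 0.2053]
tcp_rot: [[0.927, 0.374, -0.0], [0.374, -0.927, -0.0], [-0.0, -0.0, -1.0]]
force: [0.1, -1.1, -0.6]
width: 0.0941
gripper_force: 0.0
```

{"op": "servo_tool", "data": {
  "motion": [
    [1, 0, 0, 0, 0, 0, -0.117],
    [1, 0, 0, 0, 0, 0, -0.117],
    [1, 0, 0, 0, 0, 0, -0.117],
    [1, 0, 0, 0, 0, 0, -0.117],
    [1, 0, 0, 0, 0, 0, -0.117],
    [1, 0, 0, 0, 0, 0, -0.117],
    [1, 0, 0, 0, 0, 0, -0.117],
    [1, 0, 0, 0, 0, 0, -0.117],
    [1, 0, 0, 0, 0, 0, -0.117],
    [1, 0, 0, 0, 0, 0, -0.117],
    [1, 0, 0, 0, 0, 0, -0.117],
    [1, 0, 0, 0, 0, 0, -0.117]
  ]
}}

```text
t: 3.15
position: [0.5382, 0.061, 0.2053]
tcp_rot: [[-0.285, 0.958, -0.0], [0.958, 0.285, 0.0], [0.0, -0.0, -1.0]]
force: [0.1, -0.1, -1.0]
width: 0.0938
gripper_force: 0.0
```

{"op": "servo_tool", "data": {
  "motion": [
    [1, 0, 0, 0, 0, 0, -0.117],
    [1, 0, 0, 0, 0, 0, -0.117],
    [1, 0, 0, 0, 0, 0, -0.117],
    [1, 0, 0, 0, 0, 0, -0.117],
    [1, 0, 0, 0, 0, 0, -0.117],
    [1, 0, 0, 0, 0, 0, -0.117],
    [1, 0, 0, 0, 0, 0, -0.117],
    [1, 0, 0, 0, 0, 0, -0.117],
    [1, 0, 0, 0, 0, 0, -0.117],
    [1, 0, 0, 0, 0, 0, -0.117],
    [1, 0, 0, 0, 0, 0, -0.117],
    [1, 0, 0, 0, 0, 0, -0.012]
  ]
}}

```text
t: 4.15
position: [0.5382, 0.0608, 0.2052]
tcp_rot: [[-0.997, -0.079, -0.001], [-0.079, 0.997, 0.0], [0.001, 0.0, -1.0]]
force: [0.6, -1.1, 0.6]
width: 0.094
gripper_force: 0.0
```

{"op": "servo_tool", "data": {
  "motion": [
    [1, 0, 0, 0.9, 0, 0, 0],
    [1, 0, 0, 0.9, 0, 0, 0],
    [1, 0, 0, 0.9, 0, 0, 0],
    [1, 0, 0, 0.9, 0, 0, 0],
    [1, 0, 0, 0.9, 0, 0, 0],
    [1, 0, 0, 0.9, 0, 0, 0],
    [1, 0, 0, 0.9, 0, 0, 0],
    [1, 0, 0, 0.88, 0, 0, 0],
    [1, 0, 0, 0, 0, 0, 0]
  ]
}}

```text
t: 4.9
position: [0.538, 0.0609, 0.0235]
tcp_rot: [[-0.998, -0.069, -0.001], [-0.069, 0.998, 0.0], [0.001, 0.0, -1.0]]
force: [0.2, -1.0, 0.0]
width: 0.0936
gripper_force: 0.0
```

{"op": "servo_tool", "data": {
  "motion": [
    [0, 0, 0, 0, 0, 0, 0],
    [0, 0, 0, 0, 0, 0, 0],
    [0, 0, 0, 0, 0, 0, 0],
    [0, 0, 0, 0, 0, 0, 0],
    [0, 0, 0, 0, 0, 0, 0],
    [0, 0, 0, 0, 0, 0, 0],
    [0, 0, 0, 0, 0, 0, 0],
    [0, 0, 0, 0, 0, 0, 0],
    [0, 0, 0, 0, 0, 0, 0],
    [0, 0, 0, 0, 0, 0, 0]
  ],
  "squeeze": 25
}}

```text
t: 5.73
position: [0.5385, 0.0611, 0.0261]
tcp_rot: [[-0.997, -0.073, 0.0], [-0.073, 0.997, 0.0], [-0.0, 0.0, -1.0]]
force: [0.6, -0.5, 5.1]
width: 0.031
gripper_force: 7.7
```

{"op": "servo_tool", "data": {
  "motion": [
    [0, 0, 0, 0, 0, 0, 0],
    [0, 0, 0, 0, 0, 0, 0],
    [0, 0, 0, 0, 0, 0, 0],
    [0, 0, 0, 0, 0, 0, 0],
    [0, 0, 0, -0.2, 0, 0, 0],
    [0, 0, 0, -0.4, 0, 0, 0]
  ]
}}

```text
t: 6.23
position: [0.5374, 0.061, 0.0405]
tcp_rot: [[-0.997, -0.073, -0.002], [-0.073, 0.997, 0.0], [0.002, 0.0, -1.0]]
force: [-0.6, 0.1, -0.6]
width: 0.0288
gripper_force: 25.0
```

{"op": "servo_tool", "data": {
  "motion": [
    [0, 0, 0, -0.87, 0, 0, 0],
    [0, 0, 0, -0.87, 0, 0, 0],
    [0, 0, 0, -0.87, 0, 0, 0],
    [0, 0, 0, -0.87, 0, 0, 0],
    [0, 0, 0, -0.87, 0, 0, 0],
    [0, 0, 0, -0.87, 0, 0, 0]
  ]
}}

```text
t: 6.73
position: [0.5378, 0.0612, 0.1731]
tcp_rot: [[-0.997, -0.073, -0.0], [-0.073, 0.997, 0.0], [0.0, 0.0, -1.0]]
force: [0.1, -0.2, -1.3]
width: 0.029
gripper_force: 25.0
```

{"op": "servo_tool", "data": {
  "motion": [
    [0, 0, 0, 0, 0, 0, 0.1055],
    [0, 0, 0, 0, 0, 0, 0.1055],
    [0, 0, 0, 0, 0, 0, 0.1055],
    [0, 0, 0, 0, 0, 0, 0.1055],
    [0, 0, 0, 0, 0, 0, 0.1055],
    [0, 0, 0, 0, 0, 0, 0.1055],
    [0, 0, 0, 0, 0, 0, 0.1055],
    [0, 0, 0, 0, 0, 0, 0.1055],
    [0, 0, 0, 0, 0, 0, 0.1055],
    [0, 0, 0, 0, 0, 0, 0.1055],
    [0, 0, 0, 0, 0, 0, 0.1055],
    [0, 0, 0, 0, 0, 0, 0.1055]
  ]
}}

```text
t: 7.73
position: [0.5379, 0.0613, 0.1721]
tcp_rot: [[-0.308, 0.951, -0.0], [0.951, 0.308, 0.0], [0.0, -0.0, -1.0]]
force: [1.0, 0.3, -0.7]
width: 0.0288
gripper_force: 25.0
```

{"op": "servo_tool", "data": {
  "motion": [
    [0, 0.4, 0.13, 0, 0, 0, 0],
    [0, 0.4, 0.13, 0, 0, 0, 0],
    [0, 0.4, 0.13, 0, 0, 0, 0],
    [0, 0.4, 0.13, 0, 0, 0, 0],
    [0, 0.4, 0.13, 0, 0, 0, 0],
    [0, 0.4, 0.13, 0, 0, 0, 0],
    [0, 0.4, 0.13, 0, 0, 0, 0],
    [0, 0.4, 0.13, 0, 0, 0, 0],
    [0, 0.4, 0.13, 0, 0, 0, 0],
    [0, 0.4, 0.13, 0, 0, 0, 0],
    [0, 0.3, 0.13, 0, 0, 0, 0],
    [0, 0.13, 0, 0, 0, 0, 0]
  ]
}}

```text
t: 8.73
position: [0.5376, 0.179, 0.1714]
tcp_rot: [[-0.314, 0.95, -0.0], [0.95, 0.314, 0.001], [0.001, 0.0, -1.0]]
force: [0.5, 0.1, -0.6]
width: 0.0289
gripper_force: 25.0
```

Run:
```python
from h import *
s=sensors.observe();print(s['t'],s['position'],s['width'],s['gripper_force'],s['force']);print(s['tcp_rot'])
c=cam('wrist');p,d=cams.snapshot('wrist');cv2.imwrite('pics/w1.png',p[:,:,::-1]);np.savez('w1.npz',p=p,d=d,R=c[3],t=c[4])
p2,d2=cams.snapshot('scene');cv2.imwrite('pics/s1.png',cv2.resize(p2[215:345,225:365],None,fx=4.5,fy=4.5,interpolation=cv2.INTER_CUBIC)[:,:,::-1])
print('tip expected px',proj([.5243,.2153,.135],c))
```

```text
8.7333 [0.53761777 0.17904416 0.17144628] 0.028913982912574465 24.980100989341736 [ 0.53649096  0.13984774 -0.61111275]
[[-3.13716981e-01  9.49516533e-01 -9.56712468e-05]
 [ 9.49516358e-01  3.13716982e-01  5.83329409e-04]
 [ 5.83894613e-04  9.21589273e-05 -9.99999825e-01]]
tip expected px (np.float64(322.0255521432065), np.float64(200.0471378898722))
```

View pics/w1.png

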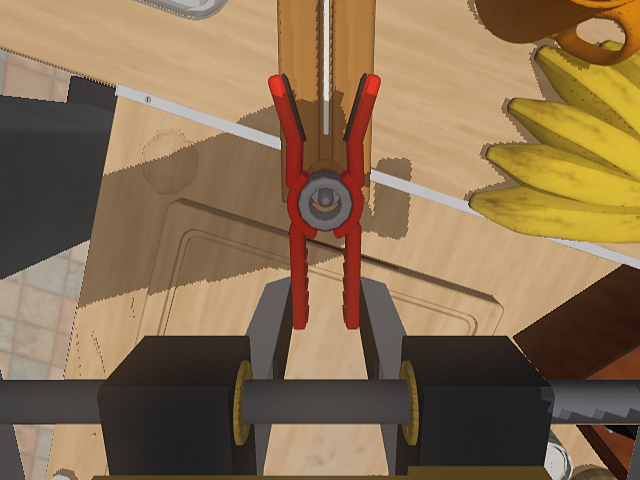

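View pics/s1.png

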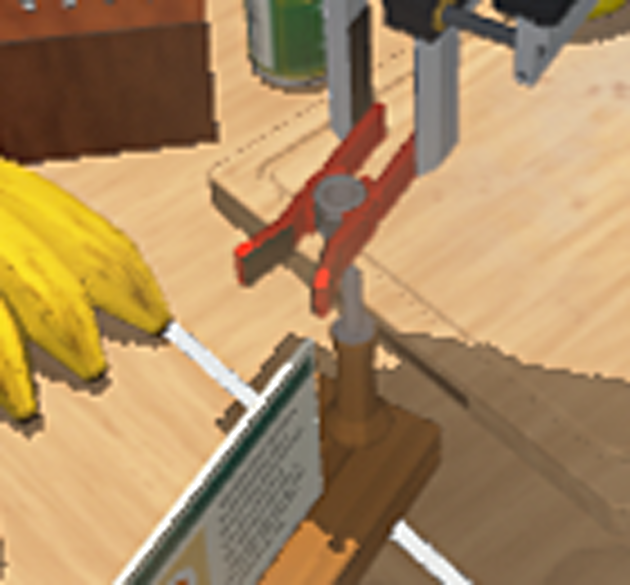

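The wrist view shows the clip squeezed, ring at about (325,202), with the pin tip visible through the bore at about (325,196). The card lies centrally between the jaws at column 325. I'll zoom in for the offset.

Run:
```python
from h import *
z=np.load('w1.npz');c=list(cam('wrist'));c[3],c[4]=z['R'],z['t']
P=cloud(z['d'],c)
print('depth z ring', np.round(P[202,[302,304,306,345,347],2],4), 'red top',np.round([P[250,297,2],P[250,354,2],P[300,300,2],P[140,293,2],P[140,357,2]],4),'pin',np.round([P[v,325,2] for v in(190,194,196,198,202)],4))
cv2.imwrite('pics/w2.png',cv2.resize(z['p'][165:240,285:365],None,fx=8,fy=8,interpolation=cv2.INTER_CUBIC)[:,:,::-1])
q=z['p'].astype(int);m=(q[...,0]>130)&(q[...,1]<70)&(q[...,2]<70)
for zz,rows in((.187,(270,300,320)),(.187,(90,110,130))):
  for v in rows:
    u=np.nonzero(m[v,260:390])[0]+260;print(v,u.min(),u.max(),atz((u.min()+u.max())/2,v,zz,c)[:2])
```

```text
depth z ring [0.1863 0.1864 0.187  0.1865 0.1863] red top [0.1867 0.1869 0.1867 0.1869 0.1877] pin [0.1212 0.1311 0.1314 0.1341 0.1342]
270 292 358 [0.53249074 0.19574666]
300 293 358 [0.53692755 0.18300984]
320 293 358 [0.53984814 0.17418769]
90 271 377 [0.50983783 0.26305241]
110 278 370 [0.51207746 0.25626615]
130 284 364 [0.51437053 0.24931796]
```

View pics/w2.png

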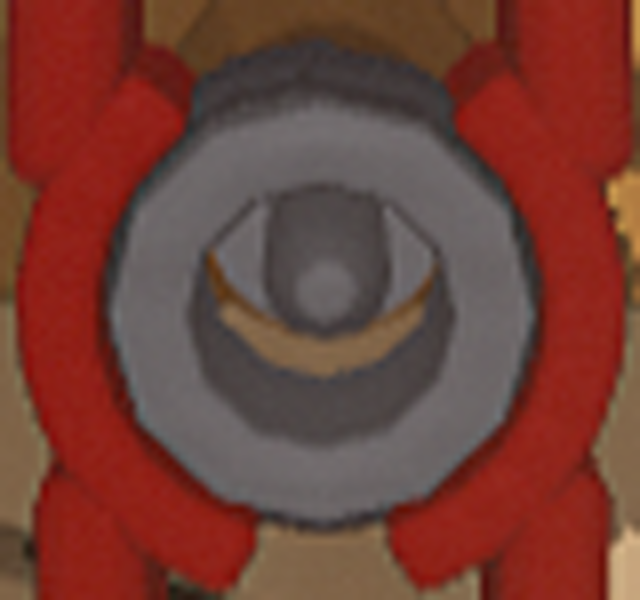

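The ring's top face centre is at (322.5,312) in the crop and the pin's flat tip at (327,290).

Run:
```python
from h import *
z=np.load('w1.npz');c=list(cam('wrist'));c[3],c[4]=z['R'],z['t']
W=lambda x,y,zz:atz((x+.5)/8-.5+285,(y+.5)/8-.5+165,zz,c)[:2]
r=W(322.5,312,.1868);t=W(327,290,.135);R=sensors.observe()['tcp_rot'];p=sensors.observe()['position']
print('ring',r,'tip',t,'d tool',R[:2,:2].T@(t-r)*1000,'eye-tcp',R[:2,:2].T@(r-p[:2])*1000)
print('dia',np.linalg.norm(W(110,311,.1868)-W(537,311,.1868)))
```

```text
ring [0.52364041 0.22234773] tip [0.52613666 0.21547914] d tool [-7.30489135  0.21747278] eye-tcp [46.39075696  0.74642365]
dia 0.021420832199604778
```

Run:
```python
from h import *
cs=cam('scene')
S=lambda x,y,z:atz((x+.5)/4.5-.5+225,(y+.5)/4.5-.5+215,z,cs)[:2]
r=S(340,193,.1868);t=S(350,270,.135);R=sensors.observe()['tcp_rot']
print(r,t,R[:2,:2].T@(t-r)*1000)
```

```text
[0.5222416  0.22139299] [0.52420983 0.21612837] [-5.61624614  0.21883986]
```

{"op": "servo_tool", "data": {
  "motion": [
    [0, -0.14, 0.01, 0, 0, 0, 0],
    [0, -0.14, 0, 0, 0, 0, 0],
    [0, 0, 0, 0.4, 0, 0, 0],
    [0, 0, 0, 0.4, 0, 0, 0],
    [0, 0, 0, 0, 0, 0, 0],
    [0, 0, 0, 0, 0, 0, 0]
  ]
}}

```text
t: 9.33
position: [0.5396, 0.1706, 0.1505]
tcp_rot: [[-0.312, 0.95, -0.002], [0.95, 0.312, -0.0], [0.0, -0.002, -1.0]]
force: [1.0, -0.2, -1.3]
width: 0.0286
gripper_force: 25.0
```

Run:
```python
from h import *
s=sensors.observe();print(s['t'],s['position'],s['width'],s['gripper_force'],s['force'])
c=cam('wrist');p,d=cams.snapshot('wrist');np.savez('w2.npz',p=p,d=d,R=c[3],t=c[4]);P=cloud(d,c)
print('red z',P[250,290:300,2],P[250,350:360,2])
cv2.imwrite('pics/w3.png',cv2.resize(p[155:240,280:370],None,fx=7,fy=7,interpolation=cv2.INTER_CUBIC)[:,:,::-1])
```

```text
9.3333 [0.53959714 0.17060384 0.15052324] 0.0286232836089056 24.980060756206512 [ 1.02348513 -0.17343358 -1.27896537]
red z [0.16458928 0.1651433  0.16542019 0.16579523 0.1655927  0.16601241
 0.16625643 0.16512235 0.16630954 0.16608055] [0.16474706 0.16468793 0.16604502 0.16500422 0.16519782 0.16540055
 0.16586731 0.16527098 0.1652284  0.16450569]
```

View pics/w3.png

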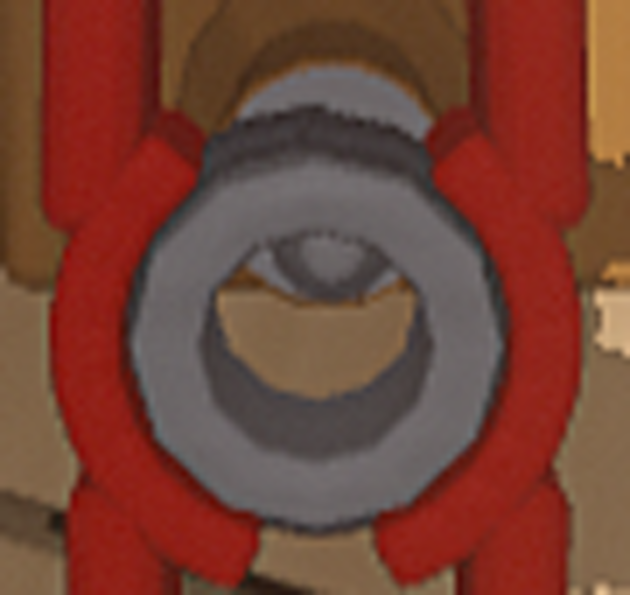

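Ring top centre is now at (316.5,345) and the pin tip at (326,258).

Run:
```python
from h import *
z=np.load('w2.npz');c=list(cam('wrist'));c[3],c[4]=z['R'],z['t'];R=sensors.observe()['tcp_rot']
W=lambda x,y,zz:atz((x+.5)/7-.5+280,(y+.5)/7-.5+155,zz,c)[:2]
r=W(316.5,345,.1655);t=W(326,258,.135);p=sensors.observe()['position']
print(r,t,R[:2,:2].T@(t-r)*1000,R[:2,:2].T@(r-p[:2])*1000,p)
```

```text
[0.52565946 0.21377936] [0.52592829 0.21466225] [0.75461836 0.53133701] [45.21722932 -0.04714761] [0.53983853 0.17084273 0.15103981]
```

{"op": "servo_tool", "data": {
  "motion": [
    [0, 0.03, 0.02, 0, 0, 0, 0],
    [0, 0, 0, 0.25, 0, 0, 0],
    [0, 0, 0, 0.25, 0, 0, 0],
    [0, 0, 0, 0.25, 0, 0, 0],
    [0, 0, 0, 0.25, 0, 0, 0],
    [0, 0, 0, 0, 0, 0, 0],
    [0, 0, 0, 0, 0, 0, 0]
  ]
}}

```text
t: 9.97
position: [0.5401, 0.1717, 0.126]
tcp_rot: [[-0.313, 0.95, -0.001], [0.95, 0.313, -0.0], [0.0, -0.001, -1.0]]
force: [1.0, -0.6, -0.5]
width: 0.0287
gripper_force: 25.0
```

Run:
```python
from h import *
s=sensors.observe();print(s['t'],s['position'],s['width'],s['gripper_force'],s['force'],s['ft_torque'])
c=cam('wrist');p,d=cams.snapshot('wrist');np.savez('w3.npz',p=p,d=d,R=c[3],t=c[4]);P=cloud(d,c)
print('red z',np.median(P[250,290:300,2]),np.median(P[250,350:360,2]))
cv2.imwrite('pics/w4.png',cv2.resize(p[60:240,250:400],None,fx=3.3,fy=3.3,interpolation=cv2.INTER_CUBIC)[:,:,::-1])
```

```text
9.9667 [0.5400643  0.17169137 0.12598745] 0.028685877226341985 24.979948103427887 [ 0.97456236 -0.62097783 -0.53052624] [-0.04536722 -0.08799674  0.00170696]
red z 0.14036153386722183 0.14103002245144636
```

View pics/w4.png

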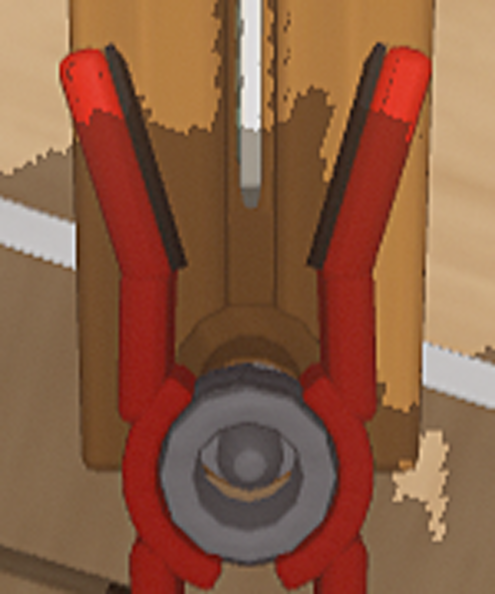

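The pin is inside the bore, tip at (250,462) against ring centre (247,473). The card sits midway between the jaws (inner edges 175/320, card at 250). I'll compute the residual.

Run:
```python
from h import *
z=np.load('w3.npz');c=list(cam('wrist'));c[3],c[4]=z['R'],z['t'];R=sensors.observe()['tcp_rot']
W=lambda x,y,zz:atz((x+.5)/3.3-.5+250,(y+.5)/3.3-.5+60,zz,c)[:2]
r=W(247.5,474,.1408);t=W(250,462,.135)
print(r,t,R[:2,:2].T@(t-r)*1000)
```

```text
[0.52602959 0.21504195] [0.52614014 0.21565499] [0.54776389 0.29664332]
```

{"op": "servo_tool", "data": {
  "motion": [
    [0, 0.02, 0.01, 0.2, 0, 0, 0],
    [0, 0, 0, 0.2, 0, 0, 0],
    [0, 0, 0, 0.2, 0, 0, 0],
    [0, 0, 0, 0.2, 0, 0, 0],
    [0, 0, 0, 0.1, 0, 0, 0],
    [0, 0, 0, 0, 0, 0, 0],
    [0, 0, 0, 0, 0, 0, 0]
  ]
}}

```text
t: 10.6
position: [0.5404, 0.1723, 0.1038]
tcp_rot: [[-0.313, 0.95, -0.0], [0.95, 0.313, 0.0], [0.0, -0.0, -1.0]]
force: [-0.7, 0.5, -1.7]
width: 0.0291
gripper_force: 25.0
```

{"op": "servo_tool", "data": {
  "motion": [
    [0, 0, 0, 0.04, 0, 0, 0],
    [0, 0, 0, 0.04, 0, 0, 0],
    [0, 0, 0, 0, 0, 0, 0],
    [0, 0, 0, 0, 0, 0, 0]
  ]
}}

```text
t: 10.93
position: [0.5404, 0.1722, 0.102]
tcp_rot: [[-0.312, 0.95, 0.0], [0.95, 0.312, 0.0], [0.0, 0.0, -1.0]]
force: [-0.0, 0.0, -0.6]
width: 0.0288
gripper_force: 25.0
```

{"op": "servo_tool", "data": {
  "motion": [
    [0, 0, 0, 0.04, 0, 0, 0],
    [0, 0, 0, 0, 0, 0, 0],
    [0, 0, 0, 0, 0, 0, 0]
  ]
}}

```text
t: 11.18
position: [0.5404, 0.1722, 0.1009]
tcp_rot: [[-0.312, 0.95, -0.0], [0.95, 0.312, 0.0], [0.0, -0.0, -1.0]]
force: [0.5, -0.2, -0.1]
width: 0.0289
gripper_force: 25.0
```

{"op": "servo_tool", "data": {
  "motion": [
    [0, 0, 0, 0.02, 0, 0, 0],
    [0, 0, 0, 0, 0, 0, 0],
    [0, 0, 0, 0, 0, 0, 0]
  ]
}}

```text
t: 11.43
position: [0.5404, 0.1722, 0.1004]
tcp_rot: [[-0.313, 0.95, -0.0], [0.95, 0.313, 0.0], [0.0, -0.0, -1.0]]
force: [0.3, -0.2, -0.7]
width: 0.0286
gripper_force: 25.0
```

{"op": "servo_tool", "data": {
  "motion": [
    [0, 0, 0, 0.02, 0, 0, 0],
    [0, 0, 0, 0, 0, 0, 0],
    [0, 0, 0, 0, 0, 0, 0]
  ]
}}

```text
t: 11.68
position: [0.5404, 0.1722, 0.0999]
tcp_rot: [[-0.313, 0.95, -0.0], [0.95, 0.313, 0.0], [0.0, -0.0, -1.0]]
force: [-0.9, 0.2, -1.4]
width: 0.029
gripper_force: 25.0
```

{"op": "servo_tool", "data": {
  "motion": [
    [0, 0, 0, 0.02, 0, 0, 0],
    [0, 0, 0, 0, 0, 0, 0],
    [0, 0, 0, 0, 0, 0, 0]
  ]
}}

```text
t: 11.93
position: [0.5404, 0.1723, 0.0994]
tcp_rot: [[-0.312, 0.95, -0.0], [0.95, 0.312, 0.0], [0.0, -0.0, -1.0]]
force: [-0.4, 0.3, -1.4]
width: 0.0288
gripper_force: 25.0
```

{"op": "servo_tool", "data": {
  "motion": [
    [0, 0, 0, 0.02, 0, 0, 0],
    [0, 0, 0, 0, 0, 0, 0],
    [0, 0, 0, 0, 0, 0, 0]
  ]
}}

```text
t: 12.18
position: [0.5405, 0.1723, 0.0991]
tcp_rot: [[-0.312, 0.95, 0.0], [0.95, 0.312, 0.0], [0.0, 0.0, -1.0]]
force: [0.6, 0.0, 1.9]
width: 0.029
gripper_force: 25.0
```

{"op": "servo_tool", "data": {
  "motion": [
    [0, 0, 0, 0.02, 0, 0, 0],
    [0, 0, 0, 0, 0, 0, 0],
    [0, 0, 0, 0, 0, 0, 0]
  ]
}}

```text
t: 12.43
position: [0.5405, 0.1722, 0.0986]
tcp_rot: [[-0.312, 0.95, 0.0], [0.95, 0.312, -0.0], [-0.0, 0.0, -1.0]]
force: [-1.4, -1.4, 5.7]
width: 0.0288
gripper_force: 25.0
```

Contact came at the predicted height, with a light 6 N push. I'll take a final look.

Run:
```python
from h import *
s=sensors.observe();print(s['t'],s['position'],s['width'],s['gripper_force'],s['force'])
c=cam('wrist');p,d=cams.snapshot('wrist');P=cloud(d,c)
print('red z',np.median(P[250,290:300,2]),np.median(P[250,350:360,2]))
q,_=cams.snapshot('scene')
a=cv2.resize(p[50:250,250:400],(360,480));b=cv2.resize(q[255:375,260:360],(400,480),interpolation=cv2.INTER_CUBIC)
cv2.imwrite('pics/f.png',np.hstack([a,b])[:,:,::-1])
```

```text
12.4333 [0.54052478 0.1721882  0.09863566] 0.028839857333341927 25.008624494075775 [-1.39220607 -1.39535256  5.69338008]
red z 0.11396144045117897 0.11359731783250153
```

View pics/f.png

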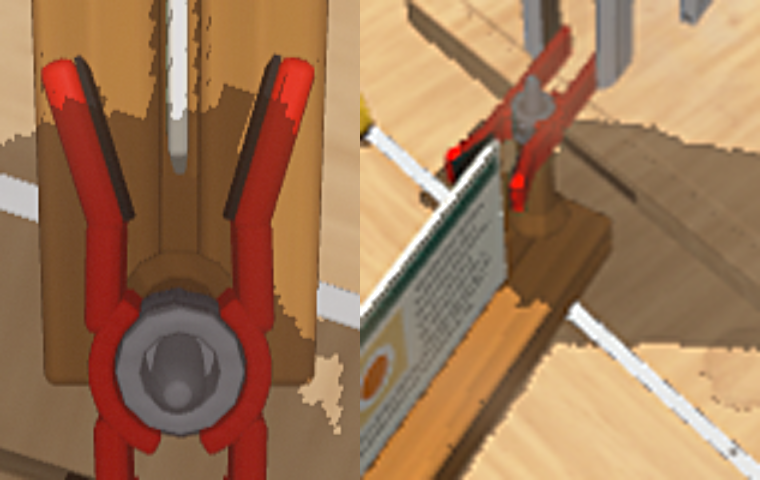

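The pin stands up through the ring (left, 178,370), and the jaws (130/228) are well clear of the card (178). In the right half, the jaws straddle the card's corner. The clip is seated, so I'll hand in.

```bash
python3 -c "
from h import *
print(env.finish_job())"
```

```text
the job is handed in; nothing more can be done
None
```

The job is handed in: the clip's ring sits on the shoulder over the pin, pressed down at about 6 N, and the handles are still squeezed at 25 N, with the jaws open round the card's post-side edge and clear of both faces.

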